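# True up a tilting angle plate with an engineer's square and hold it

## Robot

A 7-joint arm with a two-finger parallel gripper is mounted at the origin on a cart in front of the work surface, level with it; the furniture and walls round the work are solid. World frame = base frame: x ahead of the robot, y to its left, z up, the work surface at z = 0. Lengths are in m, angles in rad, forces in N, time in s.
With the tool pointing down it reaches from about 0.35 to 0.9 m from the base axis. Payload 8.1 kg.
Tool frame: the origin (TCP) lies where the fingers leave the gripper's body, on its centre line; the fingertips stand 66 mm ahead of it and the grasp point (between the pads) lies 47 mm ahead of it (arm.tip_reach is the distance from the TCP to the fingertips, in m); z points along the fingers, y is the direction in which the jaws open and shut (so a half turn about z gives the same grasp; the last joint's range is limited). The gripper opens to 92 mm and grips with 3 to 60 N. Pads are 19 mm wide; open, the fingers measure 130 mm over their backs; the gripper's body (75 mm by 190 mm) begins 47 mm behind the grasp point.
Start: joints at [1.199, 0.434, 0.025, 1.573, -0.012, 1.134, -0.075], TCP at [0.166, -0.603, 0.292] pointing down, gripper open.
Joint ranges: [-2.62, 2.62], [-0.44, 2.09], [-1.27, 1.32], [0.08, 2.57], [-1.32, 4.46], [0.12, 2], [-2.74, 2.74]. Speed limits (rad/s): [2.22, 2.22, 3.01, 3.01, 3.14, 3.14, 3.14].

## Interface

Orientations are given as a rotation vector (axis times angle).
In Python, from cell import arm gives the robot as it stands.
- The arm moves only by the tool carry_out, never from a script. Its argument "plan" is a list of rows, each a list of 5 numbers: the shift along the world's x, y, z in cm, then the turn about the world's z in rad, then the finger opening in cm, from 0 to 9.18. In form: [[tx, ty, tz, spin, fingers], ...]. A call has 1 to 20 rows; each row is the pose to reach, as a shift and turn from the pose measured when the call began; what a row does not reach only later rows make up. A row lasts 1/10 s, in which the tool goes at most 50 mm and 8.59 degrees, less where a joint would pass 70% of its speed; a pose out of reach is approached as far as the arm can. A call with a gripper value outside its range is refused whole. The fingers move at their own pace and stop on an object; "squeeze" is the grip in N (left out, the last holds). Time passes only in rows, so rows that repeat a pose let the fingers close. It gives the time, the measured TCP pose, the force and the opening at its end, in the units of the state.
- arm.observe(): the state, without advancing time (a new reading comes with each control period).
- arm.get_image(name): name is "scene" or "top"; returns (picture, depth): 400x640x3 uint8, red, green, blue; 400x640 float32, m along the optical axis (not along the pixel's ray), 0 where there is no reading.
- arm.get_calibration(name): a dict with "intrinsics" (3x3 intrinsics, pixels), "D" ([k1, k2, p1, p2, k3] as OpenCV has them; the pictures are not rectified), "rvec" (rotation vector, rad) and "tvec" (3), from world to camera coordinates, as OpenCV has them. Camera axes: x right, y down, z forward; pixel columns grow to the right and rows downward; lengths in m; the calibration is good to about 2 mm. A picture is of the moment at which its call begins. get_calibration takes no time and is no camera call.
- arm.sign_off(): hands the job in, once; it reports no verdict.
The state is a dict: "clock": time; "joints": joint angles; "dq": joint speeds; "joint_efforts": joint torques, N m; "position": TCP position; "ee_rot": TCP orientation; "force": force on the tool from outside, world axes, zero at the start; "ft_torque": the same for the moment, N m; "width": opening from 0.0 (shut) to 1.0 (fully open).
Only numpy, scipy, OpenCV 4.12 (cv2) and the standard library are available. Lean on these libraries where they do the work, as an engineer would, in place of code of your own. Each camera call takes 0.05 s, during which the arm holds its last target. There are 200 camera calls.

## Task

Help me set the small adjustable angle plate: take the blue wax off-cut off its base and lay it in the shallow wooden tray. Then bring the standing steel square to the middle of the base and push it into the corner, foot flat down and blade towards the tilting plate, so that only the square pushes the leaning plate upright. Finish holding the square in the gripper, pressed firmly both down on the base and against the plate so that both faces touch fully and the plate stands square, ready for me to lock the clamp; knock nothing else on the bench about.

Things in the scene. Friction and masses are not known exactly. Their poses are not given: they have to be found in the camera images.
- fixture: adjustable angle plate, a grey casting 116 x 96 mm (8 mm flange), fixed on the bench; origin at the centre of its underside, z up, x from the open end of the base towards the tilting plate, whose foot is at x = +30 mm. Low pivot lugs at y = +-39 to 46 mm; slotted quadrant and black clamp knob at the -y side (y = -39 to -58, x = +5 to +60 mm, up to 70 mm above the bench)
- base_plate: bright ground base plate on the fixture, same origin and axes as the fixture: 110 x 78 mm, flat top 16 mm above the bench; 85 mm of it (x = -55 to +30 mm) lie open in front of the tilting plate
- corner (a point): middle of the inside corner, where the face of the upright tilting plate meets the top of the base plate; axes as the fixture (x towards and through the plate, z up)
- plate (a joint): lean of the steel plate (76 mm wide, 60 tall, 10 thick; its face looks to the fixture's -x) about a hinge along the corner line: 0 = upright, square to the base; positive (rad) = top leaning over the base; starts at 0.09 to 0.22. The hinge is stiff (0.25 N m, about 4 N at the top edge) and stays where left; it can be pushed past upright to -0.14, and then nothing pulls it back
- plate_top (a point): middle of the top edge of the tilting plate's working face, 60 mm from the hinge; moves with the plate
- square: loose steel engineer's square standing on its foot, about 0.3 kg. Dark slippery foot 78 x 24 x 12 mm high; bright blade 36 wide, 10 thick, top at 100 mm. Origin at the heel: underside of the foot, middle of its outer end; z up, x outwards. Foot: x = -78 to 0, y = +-12 mm; blade: x = -36 to 0, y = +-5, z = 12 to 100 mm, flush with the foot at x = 0. Grip the blade across y, fingers behind x = 0
- wax_blue: blue wax off-cut, block of 56 (x) x 34 (y) x 18 mm (z), 0.05 kg, lying on the base plate; origin at the centre of its underside
- tray: shallow wooden tray fixed on the bench, 150 (x) x 106 (y) mm outside, walls 3 mm thick, rim 12 mm above the bench; origin at the centre of its underside
- tray_in (a point): centre of the tray's inner floor, axes as the tray. The inside is 144 x 100 mm
- gem_jar_1: small white jar with a black lid, 33 mm across, 24 mm tall, that stands in the tray at the +x, +y corner (about x = +50, y = +30 mm in the tray); a bystander; origin at the centre of its underside
- caliper: sliding caliper lying on the bench, 48 x 154 x 13 mm, bystander
- tweezers_2: black tweezers, 13 x 127 x 9 mm, bystander
- pin_vise: slim steel pin vise, 11 x 125 x 12 mm, bystander
- snips: orange-handled snips, 30 x 120 x 13 mm, bystander
Not all that is in view belongs to the job. There is more than one size of the wax_blue; the one meant has the size given above.

How it is judged:
By the outcome, as a careful person would: the job done as asked, in the order asked, and still so for the second after the job is handed in, while the arm keeps its last pose, push and grip.
It also fails if it takes over 61 s, if anything falls off the work surface, if the arm or the gripper's body presses on something with over 40 N, if the wrist force passes 120 N, or if a joint passes its speed limit or range.

## Working session

There is one attempt and no reset: what is moved stays moved. The work goes in short steps, Python scripts to look and compute and a tool call to move; the robot and the scene stay as the last step left them, time stands still between calls to the robot, and variables do not carry over. Pictures are saved under pics/ and viewed, about 8 in all and at most 12, crops included, and the job is handed in when it is done.

Besides the shell and the picture viewer there is one more tool, called after "Emit:" as name(argument=value, ...) on one line, values as JSON. carry_out: Moves the arm, as the interface text tells. Its arguments: {"type":"object","properties":{"plan":{"type":"array"},"squeeze":{"type":"number"}},"required":["plan"]}

```bash
mkdir -p pics; ls; cat > h.py <<'E'
import numpy as np, cv2
from cell import arm
def cal(n):
    c=arm.get_calibration(n); return np.array(c["intrinsics"],float),np.array(c["D"],float),cv2.Rodrigues(np.array(c["rvec"],float))[0],np.array(c["tvec"],float).ravel()
def rays(n,uv):
    K,D,R,t=cal(n); p=cv2.undistortPoints(np.array(uv,float).reshape(-1,1,2),K,D).reshape(-1,2)
    return -R.T@t, np.c_[p,np.ones(len(p))]@R
def on_z(n,uv,z):
    o,d=rays(n,uv); return o+d*((z-o[2])/d[:,2])[:,None]
def world(n,dep):
    h,w=dep.shape; v,u=np.mgrid[:h,:w]; o,d=rays(n,np.c_[u.ravel(),v.ravel()])
    return (o+d*dep.reshape(-1,1)).reshape(h,w,3)
def proj(n,X):
    K,D,R,t=cal(n); return cv2.projectPoints(np.array(X,float).reshape(-1,1,3),cv2.Rodrigues(R)[0],t,K,D)[0].reshape(-1,2)
def snap(n,tag):
    im,dep=arm.get_image(n); cv2.imwrite(f"pics/{tag}.png",im[:,:,::-1]); np.save(f"pics/{tag}.npy",dep); return im,dep
E
python3 - <<'E'
from h import *
for n in("scene","top"):
    im,d=snap(n,n+"0"); K,D,R,t=cal(n); print(n,K[0,0],-R.T@t,R[2],(d>0).mean())
    W=world(n,d); print(W[200,320],W[100,100],W[300,500])
print(arm.observe())
E
```

```text
pics
scene 375.1853514921229 [-0.06226789  0.52984802  0.53642415] [ 0.60586792 -0.63044423 -0.48524647] 0.99598046875
[ 0.58005887 -0.17669315  0.01348085] [1.06740812 0.1881039  0.28243885] [0.0166303  0.07197734 0.16972548]
top 438.0170831453841 [ 0.38346901 -0.08992637  1.15285324] [ 0.15880279 -0.00485684 -0.98729838] 0.995796875
[ 5.60181490e-01 -8.74201677e-02  1.64243638e-04] [0.81436339 0.46218971 0.09487731] [ 0.22339505 -0.86579637 -0.82195862]
{'clock': 0.1, 'joints': array([ 1.19937796,  0.43510837,  0.0249923 ,  1.57402366, -0.01160347,
        1.1340177 , -0.07512347]), 'dq': array([-4.50638585e-04, -1.96640966e-03, -9.73560226e-05, -2.21573903e-03,
        6.56284376e-04,  4.52607423e-04,  2.13888645e-03]), 'joint_efforts': array([ 3.55685013e-03, -6.69127464e+01,  9.88464430e-01, -3.15149403e+01,
       -6.04372378e-02,  3.74256622e-02,  1.54255480e-05]), 'position': array([ 0.16584043, -0.60219997,  0.29154474]), 'ee_rot': array([-3.11191809e+00, -4.20630846e-01,  5.01510773e-04]), 'force': array([ 0.1841614 , -0.34894928, -0.16589635]), 'ft_torque': array([-0.03579424,  0.01297886, -0.04425315]), 'width': 0.9983593298803511}
```

View pics/scene0.png

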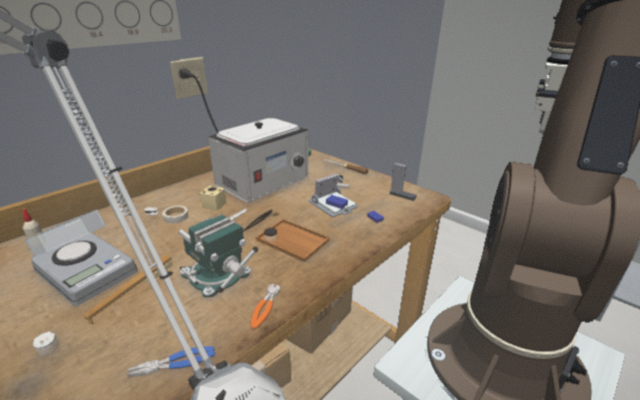

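View pics/top0.png

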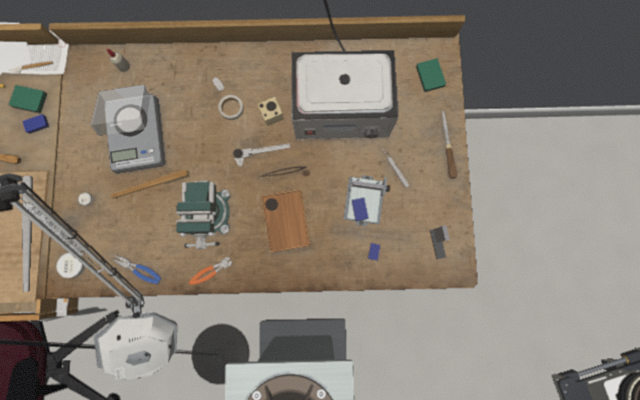

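The scene view shows the fixture near (333,198), the square at (402,183), the tray at (293,238) and a smaller decoy wax at (375,216). In the top view the fixture is at (365,200), the wax at (361,210), the tray at (286,220) and the square at (438,241). Next I'll measure these from both views.

```bash
python3 - <<'E'
from h import *
a=cv2.imread("pics/top0.png"); b=cv2.imread("pics/scene0.png")
A=cv2.resize(a[165:275,250:470],None,fx=3.6,fy=3.6,interpolation=cv2.INTER_CUBIC)[:, :792]
B=cv2.resize(b[155:235,300:432],None,fx=2.5,fy=2.5,interpolation=cv2.INTER_CUBIC)
B=cv2.resize(b[155:225,300:425],(340,190),interpolation=cv2.INTER_CUBIC)
c=np.zeros((590,792,3),np.uint8); c[:A.shape[0]]=A; c[398:588,:340]=B; 
cv2.imwrite("pics/c1.png",c)
# masks
def rect(n,m,z):
    cs,_=cv2.findContours(m,cv2.RETR_EXTERNAL,cv2.CHAIN_APPROX_NONE)
    for k in cs:
        if cv2.contourArea(k)<25: continue
        P=on_z(n,k.reshape(-1,2),z)[:,:2]; r=cv2.minAreaRect((P*1000).astype(np.float32)); print(n,"px",k.reshape(-1,2).mean(0).round(0),"c",np.round(r[0],1),"sz",np.round(r[1],1),"ang",round(r[2],1))
for n,im in(("top",a),("scene",b)):
    hsv=cv2.cvtColor(im,cv2.COLOR_BGR2HSV); d=np.load(f"pics/{n}0.npy"); W=world(n,d)
    m=cv2.inRange(hsv,(112,110,60),(130,255,200)); m[:, :250]=0
    print("blue"); rect(n,m,.034); 
    ok=m>0; k,l,s,_=cv2.connectedComponentsWithStats(m)
    for i in range(1,k):
        if s[i,4]>25: print(n,s[i], "z", np.percentile(W[l==i][:,2],[10,50,90]).round(4), W[l==i].mean(0).round(4))
    # things by height in square region
    q=(W[...,2]>.085)&(W[...,2]<.11)&(W[...,0]>.3)&(W[...,0]<.6)&(W[...,1]<-.2)&(W[...,1]>-.5)
    print("blade top",q.sum(), W[q].mean(0).round(4) if q.any() else "", W[q].min(0) if q.any() else "",W[q].max(0) if q.any() else "")
E
```

```text
blue
blade top 88 [ 0.4591 -0.3863  0.099 ] [ 0.44108652 -0.39400374  0.08542387] [ 0.47700112 -0.37993357  0.10519228]
blue
scene px [375. 216.] c [ 395.9 -187. ] sz [18.9 35.6] ang 75.7
scene px [337. 200.] c [ 522.3 -181.1] sz [49.8 27.9] ang 8.6
scene [328 196  19   9  88] z [0.0311 0.032  0.0332] [ 0.5238 -0.1837  0.0321]
scene [369 212  13   8  53] z [0.0103 0.0117 0.0129] [ 0.4164 -0.2194  0.0117]
blade top 71 [ 0.4546 -0.382   0.093 ] [ 0.43704635 -0.39443783  0.08509042] [ 0.47504123 -0.37428897  0.09952194]
```

View pics/c1.png

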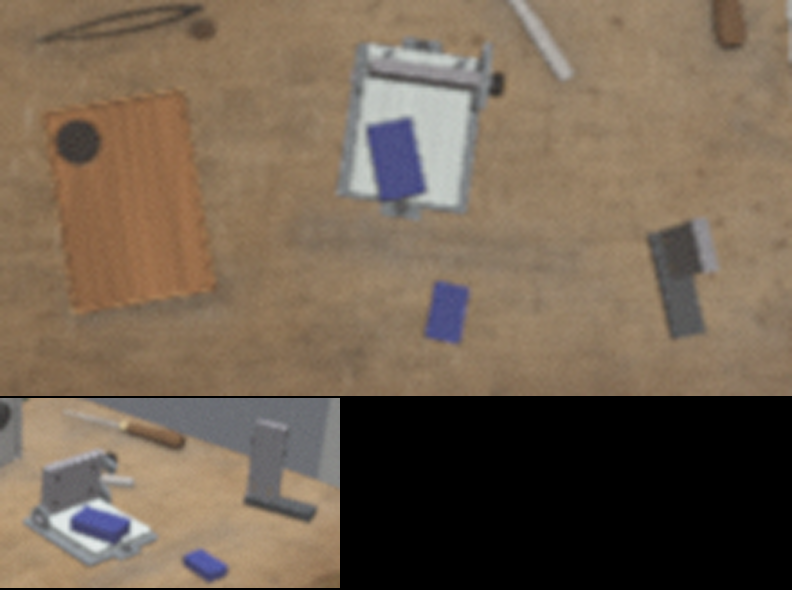

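Top crop ×3.6: fixture with the plate at its +x (far) end and yawed slightly clockwise, wax at (397,160), tray with the jar at its upper-left corner, square with its blade at the far end (680,245). Now for poses.

```bash
cat >> h.py <<'E'
def rect(P):
    r=cv2.minAreaRect((np.asarray(P)[:,:2]*1000).astype(np.float32)); return np.round(r[0],1),np.round(r[1],1),round(r[2],1)
def blobs(n,m,z,W,amin=25):
    for k in cv2.findContours(m.astype(np.uint8)*255,cv2.RETR_EXTERNAL,cv2.CHAIN_APPROX_NONE)[0]:
        if cv2.contourArea(k)<amin: continue
        mm=np.zeros(m.shape,np.uint8); cv2.drawContours(mm,[k],-1,1,-1); mm=(mm>0)&m
        print("  ",n,k.reshape(-1,2).mean(0).round(0),"rect",*rect(on_z(n,k.reshape(-1,2),z)),"n",mm.sum(),"z%",np.percentile(W[mm][:,2],[10,50,90]).round(4))
E
python3 - <<'E'
from h import *
for n in("top","scene"):
    im=cv2.imread(f"pics/{n}0.png"); W=world(n,np.load(f"pics/{n}0.npy")); hsv=cv2.cvtColor(im,cv2.COLOR_BGR2HSV)
    x,y,z=W[...,0],W[...,1],W[...,2]
    reg=(x>.3)&(x<.7)&(y>-.5)&(y<.15)
    print("blue"); blobs(n,(cv2.inRange(hsv,(108,80,40),(135,255,255))>0)&reg,.034,W)
    print("white base"); blobs(n,(hsv[...,1]<45)&(hsv[...,2]>140)&reg&(z>.008)&(z<.022),.016,W)
    print("tray"); blobs(n,(cv2.inRange(hsv,(3,120,60),(16,255,255))>0)&reg&(z<.02)&(z>0.001),.003,W,300)
    print("square foot"); blobs(n,(z>.006)&(z<.016)&reg&(y<-.3)&(hsv[...,1]<90),.012,W)
    print("blade top"); q=(z>.094)&(z<.106)&reg&(y<-.33); blobs(n,q,.1,W,5)
    print("plate"); q=(z>.03)&(z<.085)&reg&(y<-.1)&(y>-.28)&(x>.53); print(W[q].min(0),W[q].max(0)) 
    q2=q&(hsv[...,1]<70)
    for lo in(.03,.04,.05,.058,.064,.070):
        s=q2&(z>lo)&(z<lo+.008); 
        if s.sum()>5: print(lo,s.sum(),*rect(W[s]))
    print("jar"); q=(z>.018)&(z<.03)&reg&(y<.1)&(y>-.08); blobs(n,q,.024,W,20)
E
```

```text
blue
   top [374. 251.] rect [ 420.1 -220.8] [21.2 36.7] 77.1 n 125 z% [0.0116 0.0142 0.0167]
   top [360. 209.] rect [ 529.3 -189. ] [52.3 29.7] 9.8 n 234 z% [0.0321 0.0348 0.0374]
white base
   top [362. 204.] rect [ 543.7 -201.4] [81.2 87.1] 80.4 n 695 z% [0.0141 0.017  0.0198]
   top [368. 180.] rect [ 607.2 -215.2] [48.2  9.2] 80.3 n 62 z% [0.0121 0.0165 0.0193]
   top [398. 171.] rect [ 630.3 -295.1] [93.2 11.2] 30.6 n 121 z% [0.0094 0.0118 0.0149]
tray
   top [283. 218.] rect [508.2   5.5] [148.9 103.9] 8.4 n 1847 z% [0.0021 0.0044 0.0075]
square foot
   top [437. 244.] rect [ 437.3 -390.7] [79.8 25.7] 9.7 n 191 z% [0.0099 0.0125 0.0151]
   top [404. 180.] rect [ 608.5 -309.4] [47.1 11.7] 28.9 n 63 z% [0.0078 0.0112 0.0148]
blade top
   top [446. 232.] rect [ 459.3 -387.1] [35.4 11.2] 10.2 n 72 z% [0.098  0.1012 0.1037]
plate
[ 0.53106436 -0.26468795  0.03019098] [ 0.60723907 -0.16362361  0.08191584]
0.03 56 [ 564.1 -204.5] [87.9 71.1] 84.3
0.04 7 [ 586.2 -210.9] [ 9.8 80.3] 0.9
0.05 14 [ 590.4 -214.4] [30.9 87.4] 1.8
0.058 48 [ 581.5 -215.1] [43.5 89.5] 3.1
0.064 71 [ 594.5 -
[... 549 characters left out ...]
88. 236.] rect [508.9   4.2] [155.8 114.7] 8.4 n 893 z% [0.0012 0.0023 0.0094]
square foot
   scene [402. 194.] rect [ 433.6 -381.1] [82.5 31.7] 8.5 n 117 z% [0.0077 0.01   0.0123]
blade top
   scene [399. 165.] rect [ 451.3 -376.8] [39.8 19.7] 4.5 n 34 z% [0.0949 0.0971 0.0991]
plate
[ 0.53025662 -0.25872094  0.03007365] [ 0.5984559  -0.16128234  0.07547729]
0.03 62 [ 577.6 -203.8] [47.6 81.8] 5.2
0.04 51 [ 581.7 -204.5] [75.5  7.8] 77.1
0.05 65 [ 579.6 -213.2] [92.5 18.6] 69.6
0.058 73 [ 574.6 -212.9] [92.5 24.6] 80.7
0.064 62 [ 579.8 -212.3] [91.9 15.8] 79.7
0.07 68 [ 582.4 -205.2] [74.8 13. ] 79.5
jar
   scene [270. 232.] rect [542.8  44.7] [29.5 40.7] 50.2 n 99 z% [0.0211 0.0245 0.0259]
```

Emit:
carry_out(plan=[[36.3,41.3,-6,-0.095,5.2],[36.3,41.3,-6,-0.095,5.2],[36.3,41.3,-6,-0.095,5.2],[36.3,41.3,-6,-0.095,5.2],[36.3,41.3,-6,-0.095,5.2],[36.3,41.3,-6,-0.095,5.2],[36.3,41.3,-6,-0.095,5.2],[36.3,41.3,-6,-0.095,5.2],[36.3,41.3,-6,-0.095,5.2],[36.3,41.3,-6,-0.095,5.2],[36.3,41.3,-6,-0.095,5.2],[36.3,41.3,-6,-0.095,5.2],[36.3,41.3,-6,-0.095,5.2],[36.3,41.3,-6,-0.095,5.2],[36.3,41.3,-6,-0.095,5.2],[36.3,41.3,-6,-0.095,5.2],[36.3,41.3,-12,-0.095,5.2],[36.3,41.3,-12,-0.095,5.2],[36.3,41.3,-12,-0.095,5.2]], squeeze=15)

```text
clock: 2.0
position: [0.5272, -0.1894, 0.1701]
ee_rot: [-3.127, -0.271, 0.007]
force: [0.5, 0.6, 0.2]
width: 0.564
```

```bash
python3 - <<'E'
from h import *
im,d=snap("scene","s1"); 
b=cv2.imread("pics/s1.png")
for y,x,col in((-.189,.5293,(0,255,0)),):
    for p in proj("scene",[(x,y,.034),(x,y,.10)]): cv2.circle(b,tuple(int(v) for v in p),1,col,-1)
cv2.imwrite("pics/c2.png",cv2.resize(b[120:240,260:430],None,fx=4,fy=4,interpolation=cv2.INTER_CUBIC))
E
```

```text
(no output)
```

View pics/c2.png

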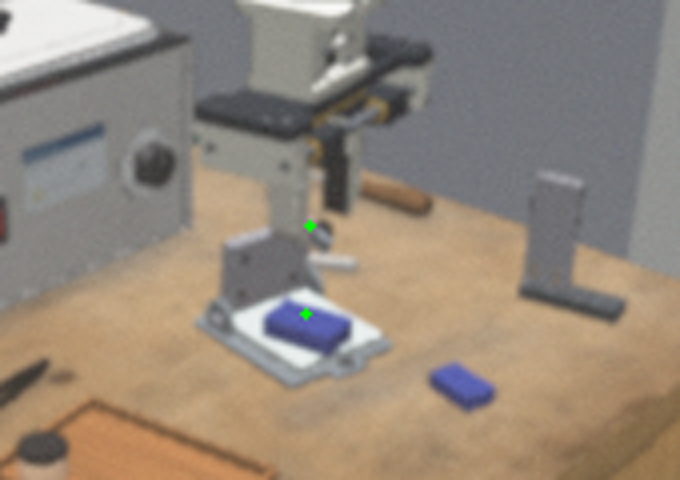

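The gripper hovers over the wax, and the projected wax centre (305,315) and fingertip midpoint (310,226) agree with the picture. Now grasping.

Emit:
carry_out(plan=[[0.2,0,-4,0,5.2],[0.2,0,-8.2,0,5.2],[0.2,0,-8.2,0,5.2],[0.2,0,-8.2,0,5.2],[0.2,0,-8.2,0,5.2],[0.2,0,-8.2,0,2.5],[0.2,0,-8.2,0,2.5],[0.2,0,-8.2,0,2.5],[0.2,0,-8.2,0,2.5],[0.2,0,-8.2,0,2.5],[0.2,0,-8.2,0,2.5],[0.2,0,-8.2,0,2.5],[0.2,0,-8.2,0,2.5]], squeeze=15)

```text
clock: 3.35
position: [0.5309, -0.1897, 0.0907]
ee_rot: [-3.129, -0.271, 0.001]
force: [-1.7, 0.6, 8.9]
width: 0.369
```

Emit:
carry_out(plan=[[0,0,4,0,2.5],[0,0,8,0,2.5],[0,0,8,0,2.5],[-4.7,18.9,8,0,2.5],[-4.7,18.9,8,0,2.5],[-4.7,18.9,8,0,2.5],[-4.7,18.9,8,0,2.5],[-4.7,18.9,8,0,2.5],[-4.7,18.9,4,0,2.5],[-4.7,18.9,1,0,2.5],[-4.7,18.9,1,0,2.5],[-4.7,18.9,1,0,2.5]])

```text
clock: 4.55
position: [0.4836, -0.001, 0.1007]
ee_rot: [-3.129, -0.271, 0.003]
force: [1.1, -0.3, 0.4]
width: 0.369
```

```bash
python3 - <<'E'
from h import *
snap("top","t2"); b=cv2.imread("pics/t2.png"); im,d=snap("scene","s2"); s=cv2.imread("pics/s2.png")
W=world("scene",d); hsv=cv2.cvtColor(s,cv2.COLOR_BGR2HSV); m=cv2.inRange(hsv,(108,80,40),(135,255,255))>0
blobs("scene",m&(W[...,0]>.3)&(W[...,0]<.7)&(W[...,1]<.2),.034,W)
c=np.hstack([cv2.resize(b[160:260,250:400],None,fx=2.6,fy=2.6,interpolation=cv2.INTER_CUBIC),cv2.resize(s[160:260,240:390],None,fx=2.6,fy=2.6,interpolation=cv2.INTER_CUBIC)])
cv2.imwrite("pics/c3.png",c); print(arm.observe()["force"],arm.observe()["width"])
E
```

```text
scene [305. 231.] rect [473.7 -11.3] [29.3 61.6] 45.4 n 140 z% [0.0374 0.0426 0.0438]
   scene [375. 216.] rect [ 394.8 -185.7] [27.4 43.9] 76.7 n 87 z% [0.0085 0.0113 0.0126]
[ 0.09179374 -0.25643942 -0.11008789] 0.36671219660175153
```

View pics/c3.png

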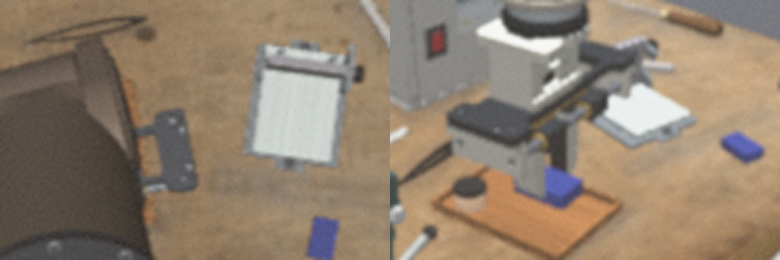

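The wax is held over the tray, clear of the jar, and the base is now free. Lowering and releasing.

Emit:
carry_out(plan=[[0,0,-1.5,0,2.5],[0,0,-2.4,0,2.5],[0,0,-2.4,0,2.5],[0,0,-2.4,0,2.5],[0,0,-2.4,0,4.6],[0,0,-2.4,0,4.6],[0,0,-2.4,0,4.6],[0,0,-2.4,0,4.6],[0,0,3,0,4.6],[0,0,8,0,4.6],[0,0,11,0,4.6],[0,0,11,0,4.6]])

```text
clock: 5.85
position: [0.4871, -0.0006, 0.2166]
ee_rot: [-3.129, -0.27, -0.015]
force: [0.2, 0.1, -0.5]
width: 0.5
```

```bash
python3 - <<'E'
from h import *
for n in("scene","top"):
    im=snap(n,n+"3")[0][:,:,::-1].copy(); W=world(n,np.load(f"pics/{n}3.npy")); hsv=cv2.cvtColor(im,cv2.COLOR_BGR2HSV)
    x,y,z=W[...,0],W[...,1],W[...,2]; reg=(x>.3)&(x<.7)&(y>-.5)&(y<.1)
    blobs(n,(cv2.inRange(hsv,(108,80,40),(135,255,255))>0)&reg,.021,W)
    m=((hsv[...,1]<45)&(hsv[...,2]>150)&reg&(z>.008)&(z<.022)&(x<.62)&(y>-.3)).astype(np.uint8)
    k=max(cv2.findContours(m,cv2.RETR_EXTERNAL,cv2.CHAIN_APPROX_NONE)[0],key=cv2.contourArea)
    q=cv2.approxPolyDP(k,4,True).reshape(-1,2); print(n,"base poly",q.tolist()); print(on_z(n,q,.016).round(4)); print(rect(on_z(n,k.reshape(-1,2),.016)))
    P=on_z(n,k.reshape(-1,2),.016)[:,:2]; u=np.array([.986,-.167]); v=np.array([.167,.986]); a,b=P@u,P@v
    for nm,sel,s,t in(("open end",a<a.min()+.006,b,a),("+y",b>b.max()-.006,a,b),("-y",b<b.min()+.006,a,b),("plate",a>a.max()-.006,b,a)):
        f=np.polyfit(s[sel],t[sel],1); print(nm,"slope",f[0].round(3),"mid",t[sel].mean().round(4),sel.sum())
E
```

```text
scene [300. 239.] rect [474.6   8.7] [60.  43.4] 8.8 n 238 z% [0.0129 0.0189 0.02  ]
   scene [375. 216.] rect [ 406.4 -204.2] [28.2 45.5] 76.7 n 88 z% [0.0083 0.0111 0.0126]
scene base poly [[318, 198], [333, 213], [354, 205], [337, 192]]
[[ 0.5894 -0.1781  0.016 ]
 [ 0.5018 -0.1439  0.016 ]
 [ 0.4883 -0.2186  0.016 ]
 [ 0.5743 -0.2457  0.016 ]]
(array([ 540.1, -196.4]), array([ 88.8, 101.2]), 77.7)
open end slope -0.008 mid 0.5184 21
+y slope -0.028 mid -0.0602 15
-y slope 0.114 mid -0.1461 6
plate slope -0.008 mid 0.6115 19
   top [374. 251.] rect [ 420.5 -222.3] [21.5 37.1] 77.1 n 125 z% [0.0117 0.0144 0.0178]
top base poly [[351, 186], [347, 217], [375, 222], [380, 191]]
[[ 0.5932 -0.1701  0.016 ]
 [ 0.5112 -0.1569  0.016 ]
 [ 0.4964 -0.2293  0.016 ]
 [ 0.578  -0.246   0.016 ]]
(array([ 544.1, -201.7]), array([80.7, 86.7]), 80.1)
open end slope 0.009 mid 0.5288 30
+y slope -0.009 mid -0.0692 34
-y slope 0.006 mid -0.1465 33
plate slope -0.006 mid 0.6118 33
```

Emit:
carry_out(plan=[[-2.9,-38.6,0,0,5],[-2.9,-38.6,0,0,5],[-2.9,-38.6,0,0,5],[-2.9,-38.6,0,0,5],[-2.9,-38.6,0,0,5],[-2.9,-38.6,0,0,5],[-2.9,-38.6,0,0,5],[-2.9,-38.6,0,0,5],[-2.9,-38.6,0,0,5],[-2.9,-38.6,0,0,5],[-2.9,-38.6,0,0,5],[-2.9,-38.6,-3,0,5],[-2.9,-38.6,-3,0,5]])

```text
clock: 7.25
position: [0.455, -0.3839, 0.1795]
ee_rot: [-3.124, -0.274, 0.002]
force: [-0.5, 1.1, -1.0]
width: 0.54
```

```bash
python3 - <<'E'
from h import *
n="scene"; snap(n,"s4"); b=cv2.imread("pics/s4.png")
p=arm.observe()["position"]; print(p,arm.observe()["ee_rot"])
for q in proj(n,[p-[0,0,.066],(.4586,-.3871,.1)]): cv2.circle(b,tuple(int(v) for v in q.round()),0,(0,255,0),-1)
snap("top","t4"); t=cv2.imread("pics/t4.png")
cv2.imwrite("pics/c4.png",np.hstack([cv2.resize(b[110:210,350:450],(400,400),interpolation=cv2.INTER_CUBIC),cv2.resize(t[180:280,240:340],(400,400),interpolation=cv2.INTER_CUBIC)]))
E
```

```text
[ 0.45546872 -0.38461929  0.18119892] [-3.12529416e+00 -2.73837566e-01 -9.35314779e-05]
```

View pics/c4.png

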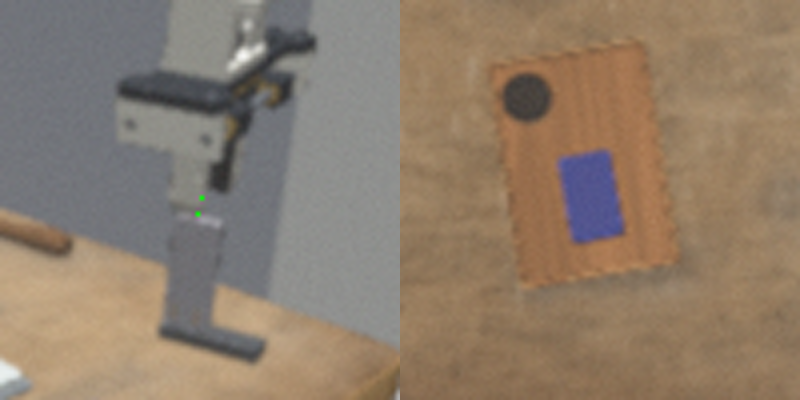

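Left: the gripper is aligned over the blade top at (196,220). Right: the wax lies flat in the tray. Lowering and gripping.

Emit:
carry_out(plan=[[0.2,-0.2,-3,0,5],[0.2,-0.2,-5,0,5],[0.2,-0.2,-7.2,0,5],[0.2,-0.2,-7.2,0,5],[0.2,-0.2,-7.2,0,5],[0.2,-0.2,-7.2,0,0.5],[0.2,-0.2,-7.2,0,0.5],[0.2,-0.2,-7.2,0,0.5],[0.2,-0.2,-7.2,0,0.5],[0.2,-0.2,-7.2,0,0.5],[0.2,-0.2,-7.2,0,0.5],[0.2,-0.2,-7.2,0,0.5],[0.2,-0.2,-7.2,0,0.5],[0.2,-0.2,-7.2,0,0.5],[0.2,-0.2,-7.2,0,0.5],[0.2,-0.2,-7.2,0,0.5]], squeeze=50)

```text
clock: 8.95
position: [0.4581, -0.3874, 0.1105]
ee_rot: [-3.127, -0.273, -0.003]
force: [-1.0, 0.6, 5.1]
width: 0.105
```

Emit:
carry_out(plan=[[0,0,4,0,0.5],[0,0,8,0,0.5],[0,0,11,0,0.5],[0,0,11,0,0.5],[4,9,11,-0.15,0.5],[4,9,11,-0.3,0.5],[8.5,18.6,11,-0.341,0.5],[8.5,18.6,11,-0.341,0.5],[8.5,18.6,11,-0.341,0.5],[8.5,18.6,11,-0.341,0.5],[8.5,18.6,11,-0.341,0.5],[8.5,18.6,7,-0.341,0.5],[8.5,18.6,4,-0.341,0.5],[8.5,18.6,4,-0.341,0.5],[8.5,18.6,4,-0.341,0.5]])

```text
clock: 10.45
position: [0.5423, -0.203, 0.1505]
ee_rot: [-3.128, 0.265, -0.001]
force: [0.8, 0.2, -2.5]
width: 0.108
```

```bash
python3 - <<'E'
from h import *
print({k:arm.observe()[k] for k in("position","ee_rot","force")})
snap("scene","s5"); b=cv2.imread("pics/s5.png"); snap("top","t5"); t=cv2.imread("pics/t5.png")
cv2.imwrite("pics/c5.png",np.hstack([cv2.resize(b[150:230,290:370],(400,400),interpolation=cv2.INTER_CUBIC),cv2.resize(t[160:240,325:405],(400,400),interpolation=cv2.INTER_CUBIC)]))
E
```

```text
{'position': array([ 0.54227325, -0.20298112,  0.15052534]), 'ee_rot': array([-3.12846217e+00,  2.64972690e-01, -1.12917808e-03]), 'force': array([ 0.82534044,  0.2100582 , -2.53915927])}
```

View pics/c5.png

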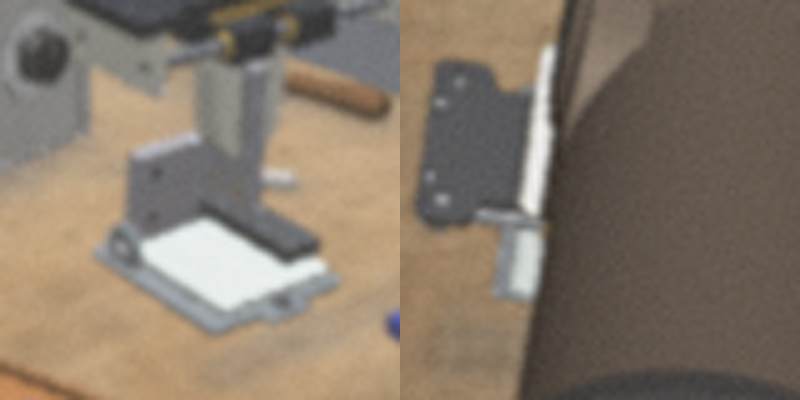

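The square hangs above the base with its foot parallel to the base's edges and the blade facing the leaning plate. I'll lower to just above the base and measure foot against base.

Emit:
carry_out(plan=[[0,0.2,-1,0,0.5],[0,0.2,-2.1,0,0.5],[0,0.2,-2.1,0,0.5],[0,0.2,-2.1,0,0.5],[0,0.2,-2.4,0,0.5],[0,0.2,-2.4,0,0.5],[0,0.2,-2.4,0,0.5]])

```text
clock: 11.25
position: [0.5438, -0.2007, 0.1281]
ee_rot: [-3.129, 0.263, -0.007]
force: [0.7, 0.6, -3.1]
width: 0.105
```

```bash
python3 - <<'E'
from h import *
n="scene"; snap(n,"s6"); im=cv2.imread("pics/s6.png"); W=world(n,np.load("pics/s6.npy")); g=cv2.cvtColor(im,cv2.COLOR_BGR2HSV)
print({k:arm.observe()[k].round(4) for k in("position","ee_rot","force","ft_torque")})
x,y,z=W[...,0],W[...,1],W[...,2]; reg=(x>.44)&(x<.6)&(y>-.26)&(y<-.15)
m=reg&(g[...,2]<110)&(z>.018)&(z<.034)
print("foot",m.sum()); blobs(n,m,.028,W,10)
u=np.array([.986,-.167]); v=np.array([.167,.986])
top=reg&(g[...,2]<110)&(z>.0235)&(z<.0285); P=W[top][:,:2]; print("foot top a,b ranges",np.percentile(P@u,[2,98]).round(4),np.percentile(P@v,[2,98]).round(4))
c,ev=np.linalg.eigh(np.cov(P.T)); print("foot yaw",np.degrees(np.arctan(ev[1,1]/ev[0,1])).round(1))
w=reg&(g[...,2]>150)&(g[...,1]<45)&(z>.009)&(z<.02); Q=W[w][:,:2]; print("base a,b",np.percentile(Q@u,[1,99]).round(4),np.percentile(Q@v,[1,99]).round(4))
pl=reg&(x>.555)&(z>.03)&(z<.075)&(g[...,1]<70)&(W[...,:2]@v>-.1)&(W[...,:2]@v<-.075); a=W[pl][:,:2]@u
f=np.polyfit(W[pl][:,2],a,1); print("plate lean",-f[0].round(3),"foot at z=.016:",np.polyval(f,.016).round(4),pl.sum())
E
```

```text
{'position': array([ 0.5438, -0.2007,  0.1282]), 'ee_rot': array([-3.1291,  0.2636, -0.0073]), 'force': array([-0.0838,  0.4565, -2.253 ]), 'ft_torque': array([ 0.0132,  0.0267, -0.0135])}
foot 99
   scene [340. 203.] rect [ 513.4 -186.6] [27.3 81.1] 76.9 n 85 z% [0.0211 0.0262 0.0287]
foot top a,b ranges [0.508  0.6116] [-0.1121 -0.0809]
foot yaw -1.8
base a,b [0.5249 0.6121] [-0.1437 -0.0655]
plate lean -0.002 foot at z=.016: 0.6065 109
```

```bash
python3 - <<'E'
from h import *
n="scene"; u=np.array([.986,-.167]); v=np.array([.167,.986])
for tag in("scene0","scene3","s5","s6"):
    W=world(n,np.load(f"pics/{tag}.npy")); g=cv2.cvtColor(cv2.imread(f"pics/{tag}.png"),cv2.COLOR_BGR2HSV)
    a,b,z=W[...,:2]@u,W[...,:2]@v,W[...,2]
    pl=(a>.585)&(a<.62)&(b>-.095)&(b<-.072)&(z>.028)&(z<.072)
    f=np.polyfit(z[pl],a[pl],1); r=a[pl]-np.polyval(f,z[pl]); k=abs(r)<.003; f=np.polyfit(z[pl][k],a[pl][k],1)
    print(tag,pl.sum(),k.sum(),"lean",-f[0].round(3),"foot",np.polyval(f,.016).round(4),"top",np.polyval(f,.075).round(4),end=" ")
    for lo in np.arange(.028,.076,.008):
        s=(a>.585)&(a<.63)&(b>-.095)&(b<-.072)&(z>lo)&(z<=lo+.008); print(np.median(a[s]).round(4) if s.any() else None,end=" ")
    ft=(a>.50)&(a<.57)&(z>.0235)&(z<.032)&(g[...,2]<110)&(b>-.14)&(b<-.06)
    if tag[0:2]=="s6":
        P=W[ft][:,:2]; l=np.polyfit(P@u,P@v,1); print("\nfoot n",ft.sum(),"slope",l[0].round(3),"b med",np.median(P@v).round(4),np.percentile(P@v,[3,97]).round(4), "a min",(P@u).min().round(4))
    print()
E
```

```text
scene0 82 80 lean 0.102 foot 0.6107 top 0.6046 0.6085 0.6078 0.6077 0.6065 0.6063 0.6067 
scene3 82 82 lean 0.085 foot 0.6102 top 0.6053 0.6092 0.6083 0.6072 0.607 0.6061 0.6074 
s5 78 78 lean 0.084 foot 0.61 top 0.6051 0.6089 0.6081 0.6072 0.6073 0.6054 0.6075 
s6 82 82 lean 0.087 foot 0.6105 top 0.6054 0.6091 0.6088 0.6079 0.6075 0.6059 0.6065 
foot n 59 slope 0.084 b med -0.0952 [-0.1104 -0.0913] a min 0.5068
```

Emit:
carry_out(plan=[[0,0,-0.2,0,0.5],[0,0,-0.4,0,0.5],[0,0,-0.4,0,0.5],[0,0,-0.4,0,0.5],[0,0,-0.4,0,0.5]], squeeze=60)

```text
clock: 11.8
position: [0.5443, -0.2008, 0.1264]
ee_rot: [-3.129, 0.264, -0.01]
force: [-5.3, 1.6, 21.9]
width: 0.099
```

Emit:
carry_out(plan=[[0.25,-0.04,-0.05,0,0.5],[0.5,-0.08,-0.1,0,0.5],[0.75,-0.12,-0.1,0,0.5],[1.0,-0.17,-0.1,0,0.5],[1.2,-0.2,-0.1,0,0.5],[1.4,-0.24,-0.1,0,0.5],[1.6,-0.27,-0.1,0,0.5],[1.7,-0.29,-0.1,0,0.5],[1.8,-0.3,-0.1,0,0.5],[1.8,-0.3,-0.1,0,0.5],[1.8,-0.3,-0.1,0,0.5]])

```text
clock: 12.9
position: [0.562, -0.2041, 0.1265]
ee_rot: [-3.13, 0.264, -0.009]
force: [-6.2, 1.0, 14.7]
width: 0.104
```

Emit:
carry_out(plan=[[0.1,-0.02,-0.1,0,0.5],[0.2,-0.03,-0.1,0,0.5],[0.2,-0.03,-0.1,0,0.5],[0.3,-0.05,-0.1,0,0.5],[0.4,-0.07,-0.1,0,0.5],[0.4,-0.07,-0.1,0,0.5],[0.4,-0.07,-0.1,0,0.5]])

```text
clock: 13.6
position: [0.5651, -0.2048, 0.1265]
ee_rot: [-3.13, 0.265, -0.007]
force: [-9.0, 2.0, 17.7]
width: 0.104
```

```bash
cat > lean.py <<'E'
from h import *
import sys
n="scene"; u=np.array([.986,-.167]); v=np.array([.167,.986]); snap(n,sys.argv[1]); L=[]
for i in range(4):
    W=world(n,arm.get_image(n)[1]); a,b,z=W[...,:2]@u,W[...,:2]@v,W[...,2]
    pl=(a>.585)&(a<.63)&(b>-.09)&(b<-.072)&(z>.028)&(z<.072); f=np.polyfit(z[pl],a[pl],1); L.append([-f[0],np.polyval(f,.016),np.polyval(f,.075)])
print("lean,foot,top",np.mean(L,0).round(4),"sd",np.std(L,0).round(4))
o=arm.observe(); p=o["position"]; print("TCP a,b,z",(p[:2]@u).round(4),(p[:2]@v).round(4),p[2].round(4),"F a,b,z",(o["force"][:2]@u).round(1),(o["force"][:2]@v).round(1),o["force"][2].round(1),o["ft_torque"].round(2),o["ee_rot"].round(4),o["clock"])
E
python3 lean.py s7
```

```text
lean,foot,top [0.0785 0.6113 0.6067] sd [0.0146 0.0005 0.0005]
TCP a,b,z 0.5914 -0.1075 0.1265 F a,b,z -8.6 2.1 17.4 [0.54 2.2  0.01] [-3.1295  0.2646 -0.0066] 13.85
```

Emit:
carry_out(plan=[[0.1,-0.02,-0.1,0,0.5],[0.1,-0.02,-0.1,0,0.5],[0.2,-0.03,-0.1,0,0.5],[0.2,-0.03,-0.1,0,0.5],[0.2,-0.03,-0.1,0,0.5]])

```text
clock: 14.35
position: [0.5663, -0.205, 0.1265]
ee_rot: [-3.129, 0.265, -0.004]
force: [-9.0, 1.7, 16.4]
width: 0.106
```

```bash
python3 lean.py s8
```

```text
lean,foot,top [0.0919 0.6125 0.607 ] sd [0.0161 0.0007 0.0004]
TCP a,b,z 0.5926 -0.1076 0.1265 F a,b,z -10.1 0.4 17.7 [0.52 2.09 0.03] [-3.1294  0.2649 -0.0042] 14.6
```

Emit:
carry_out(plan=[[0.1,-0.02,-0.1,0,0.5],[0.2,-0.03,-0.1,0,0.5],[0.3,-0.05,-0.1,0,0.5],[0.3,-0.05,-0.1,0,0.5],[0.3,-0.05,-0.1,0,0.5]])

```text
clock: 15.1
position: [0.5682, -0.2053, 0.1265]
ee_rot: [-3.129, 0.265, -0.001]
force: [-10.8, 3.0, 18.2]
width: 0.108
```

```bash
python3 lean.py s9
```

```text
lean,foot,top [0.0517 0.6122 0.6091] sd [0.0052 0.0003 0.0002]
TCP a,b,z 0.5945 -0.1076 0.1265 F a,b,z -8.6 0.2 18.5 [ 0.66  2.43 -0.  ] [-3.1291e+00  2.6510e-01 -7.0000e-04] 15.35
```

Emit:
carry_out(plan=[[0.1,-0.02,-0.1,0,0.5],[0.2,-0.03,-0.1,0,0.5],[0.3,-0.05,-0.1,0,0.5],[0.3,-0.05,-0.1,0,0.5],[0.3,-0.05,-0.1,0,0.5]])

```text
clock: 15.85
position: [0.5688, -0.2055, 0.1266]
ee_rot: [-3.129, 0.266, 0.007]
force: [-14.7, 3.8, 23.8]
width: 0.11
```

```bash
python3 lean.py s10
```

```text
lean,foot,top [0.063  0.6127 0.609 ] sd [0.015  0.0005 0.0004]
TCP a,b,z 0.5951 -0.1076 0.1265 F a,b,z -15.8 1.1 24.8 [0.98 3.65 0.06] [-3.1285  0.2655  0.0069] 16.1
```

```bash
python3 - <<'E'
import cv2,numpy as np
a,b=[cv2.imread(f"pics/{t}.png")[155:225,310:360] for t in("s6","s10")]
cv2.imwrite("pics/c6.png",np.hstack([cv2.resize(x,(400,560),interpolation=cv2.INTER_CUBIC) for x in(a,b)]))
E
```

```text
(no output)
```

View pics/c6.png

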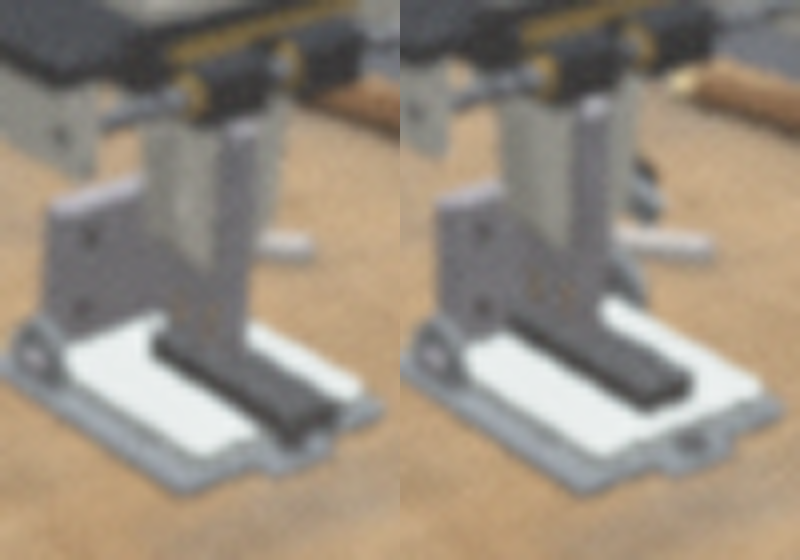

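```bash
python3 - <<'E'
from h import *
u=np.array([.986,-.167,0]); v=np.array([.167,.986,0])
def pitch(r):
    R=cv2.Rodrigues(np.array(r,float))[0]; return [round(float(x),4) for x in (R[:,2]@u,R[:,2]@v)]
for nm,r in(("start",[-3.11191809e+00,-4.20630846e-01,5.01510773e-04]),("grip",[-3.127,-.273,-.003]),("free",[-3.1291,.2636,-.0073]),("press",[-3.129,.264,-.01]),("now",[-3.1285,.2655,.0069])): print(nm,"tool z along fixture x,y",pitch(r))
b0=-.1075
for nm,top in(("s6",(316.3,181.5)),("s10",(314.6,180.9))):
    o,d=rays("scene",[top,(335,211.9)]); 
    t=(b0+.038-o@v)/(d@v); P=o+d*t[:,None]; print(nm,"edge: a,z",(P@u).round(4),P[:,2].round(4))
    for z in(.076,): Q=on_z("scene",[top],z); print((Q@u).round(4),(Q@v).round(4))
Q=on_z("scene",[(335,211.9)],.016); print("open corner a,b",(Q@u).round(4),(Q@v).round(4))
E
```

```text
start tool z along fixture x,y [-0.0007, 0.0012]
grip tool z along fixture x,y [0.0012, 0.0031]
free tool z along fixture x,y [0.0045, 0.0018]
press tool z along fixture x,y [0.0062, 0.002]
now tool z along fixture x,y [-0.0045, 0.0015]
s6 edge: a,z [0.6098 0.5239] [0.072  0.0131]
[0.6033] [-0.0645]
s10 edge: a,z [0.6178 0.5239] [0.0708 0.0131]
[0.6092] [-0.063]
open corner a,b [0.5201] [-0.0663]
```

Emit:
carry_out(plan=[[0.05,-0.01,-0.06,0,0.5],[0.1,-0.02,-0.06,0,0.5],[0.13,-0.02,-0.06,0,0.5],[0.13,-0.02,-0.06,0,0.5],[0.13,-0.02,-0.06,0,0.5]])

```text
clock: 16.6
position: [0.5689, -0.2055, 0.1266]
ee_rot: [-3.128, 0.266, 0.011]
force: [-9.5, 2.8, 14.5]
width: 0.105
```

```bash
python3 lean.py s11
```

```text
lean,foot,top [0.0541 0.6123 0.6091] sd [0.0221 0.0006 0.0007]
TCP a,b,z 0.5952 -0.1077 0.1266 F a,b,z -9.7 1.5 13.8 [0.56 2.04 0.02] [-3.1282  0.2658  0.0108] 16.85
```

The foot lies parallel in the middle of the base with its heel in the corner area, but the lean estimate is noisy. I'll measure the plate's left silhouette slope at sub-pixel level, before and after.

```bash
cat > edge.py <<'E'
from h import *
import sys
n="scene"; u=np.array([.986,-.167,0]); v=np.array([.167,.986,0]); e=np.array([0,0,1.])
C=.6122*u-.1075*v+.016*e
def model(L,dx):   # silhouette edge (back +y edge) of plate at lean L
    ax=-np.sin(L)*u+np.cos(L)*e; nx=np.cos(L)*u+np.sin(L)*e
    return [proj(n,[C+.038*v+dx*nx+h*ax for h in(.02,.058)])][0]
for L in(0,.1): 
    for dx in(0,.01): m=model(L,dx); print("L",L,"dx",dx,m.round(1).tolist(),"slope",((m[1,0]-m[0,0])/(m[1,1]-m[0,1])).round(4))
def edge(g,rows):
    U=[]
    for r in rows:
        p=cv2.GaussianBlur(g,(1,5),0)[r,306:326].astype(float); d=np.diff(p); i=np.argmin(d[:14]); w=np.clip(-d[max(i-2,0):i+3],0,None); U.append(306.5+(np.arange(max(i-2,0),max(i-2,0)+len(w))*w).sum()/w.sum())
    return np.array(U)
rows=np.arange(183,194)
def run(nm,gs):
    E=np.median([edge(g,rows) for g in gs],0); f=np.polyfit(rows,E,1); k=abs(E-np.polyval(f,rows))<.5; f=np.polyfit(rows[k],E[k],1); print(nm,"slope",f[0].round(4),"at188",np.polyval(f,188).round(2),"res",np.std(E[k]-np.polyval(f,rows[k])).round(2),E.round(1).tolist())
R=lambda t:cv2.imread(f"pics/{t}.png")[:,:,2]
run("pre",[R(t) for t in("scene0","s2","scene3","s4","s5","s6")]); run("s9",[R("s9")]); run("post",[R("s10"),R("s11")])
if len(sys.argv)>1: run("now",[arm.get_image(n)[0][:,:,0] for _ in range(6)])
E
python3 edge.py now
```

```text
L 0 dx 0 [[315.7, 192.5], [315.8, 180.6]] slope -0.01
L 0 dx 0.01 [[313.6, 191.2], [313.7, 179.3]] slope -0.0069
L 0.1 dx 0 [[316.1, 192.8], [317.0, 181.4]] slope -0.0824
L 0.1 dx 0.01 [[314.0, 191.2], [314.9, 179.8]] slope -0.0786
pre slope -0.0673 at188 314.77 res 0.03 [315.0, 315.1, 315.0, 314.9, 314.9, 314.8, 314.7, 314.7, 314.6, 314.5, 314.4]
s9 slope 0.0017 at188 313.99 res 0.06 [313.9, 313.9, 314.0, 314.0, 314.0, 314.0, 314.1, 314.0, 314.0, 314.0, 313.9]
post slope 0.006 at188 313.98 res 0.03 [313.9, 313.9, 314.0, 314.0, 314.0, 314.0, 314.0, 314.0, 314.0, 314.0, 313.9]
now slope 0.0046 at188 313.98 res 0.03 [313.9, 313.9, 313.9, 314.0, 314.0, 314.0, 314.0, 314.0, 314.0, 314.0, 313.9]
```

Silhouette slope went from −0.067 to +0.005, a lean change of about 0.10 rad, so the plate is close to upright. The tool has pitched about 0.008 rad forward, so I'll relax the push and load the foot downward to level it.

Emit:
carry_out(plan=[[0,0,-0.15,0,0.5],[-0.05,0.01,-0.25,0,0.5],[-0.1,0.02,-0.28,0,0.5],[-0.1,0.02,-0.28,0,0.5],[-0.1,0.02,-0.28,0,0.5]], squeeze=60)

```text
clock: 17.65
position: [0.5686, -0.2055, 0.1265]
ee_rot: [-3.129, 0.266, 0.007]
force: [-9.1, 2.4, 28.4]
width: 0.106
```

```bash
python3 lean.py s12; python3 edge.py now | tail -1
```

```text
lean,foot,top [0.0339 0.6117 0.6097] sd [0.0148 0.0006 0.0004]
TCP a,b,z 0.595 -0.1076 0.1265 F a,b,z -9.1 1.9 28.4 [ 0.68  2.02 -0.  ] [-3.1286  0.2658  0.0071] 17.9
now slope 0.0126 at188 313.97 res 0.05 [313.9, 313.9, 313.9, 314.0, 314.0, 314.0, 314.0, 314.0, 314.0, 314.0, 313.9]
```

Emit:
carry_out(plan=[[0,0,-0.1,0,0.5],[-0.1,0.02,-0.25,0,0.5],[-0.15,0.03,-0.3,0,0.5],[-0.15,0.03,-0.3,0,0.5],[-0.15,0.03,-0.3,0,0.5]])

```text
clock: 18.7
position: [0.5683, -0.2054, 0.1264]
ee_rot: [-3.129, 0.266, 0.002]
force: [-8.8, 3.5, 29.9]
width: 0.108
```

```bash
python3 lean.py s13; python3 edge.py now | tail -1
```

```text
lean,foot,top [0.0452 0.6122 0.6095] sd [0.0145 0.0005 0.0006]
TCP a,b,z 0.5946 -0.1076 0.1265 F a,b,z -8.1 1.9 29.9 [0.75 1.86 0.04] [-3.129e+00  2.660e-01  2.100e-03] 18.95
now slope 0.0015 at188 313.99 res 0.05 [313.9, 313.9, 314.0, 314.0, 314.0, 314.0, 314.0, 314.0, 314.0, 314.0, 313.9]
```

Emit:
carry_out(plan=[[0,0,-0.1,0,0.5],[-0.1,0.02,-0.25,0,0.5],[-0.13,0.02,-0.3,0,0.5],[-0.13,0.02,-0.3,0,0.5],[-0.13,0.02,-0.3,0,0.5]])

```text
clock: 19.75
position: [0.568, -0.2053, 0.1264]
ee_rot: [-3.129, 0.266, -0.003]
force: [-9.4, 3.4, 32.2]
width: 0.107
```

Emit:
carry_out(plan=[[0,0,-0.15,0,0.5],[0.03,-0.01,-0.25,0,0.5],[0.06,-0.01,-0.3,0,0.5],[0.08,-0.01,-0.3,0,0.5],[0.08,-0.01,-0.3,0,0.5],[0.08,-0.01,-0.3,0,0.5],[0.08,-0.01,-0.3,0,0.5]])

```text
clock: 20.45
position: [0.5682, -0.2054, 0.1264]
ee_rot: [-3.129, 0.266, -0.002]
force: [-14.9, 4.4, 39.0]
width: 0.105
```

```bash
python3 lean.py s14; python3 edge.py now | tail -1; python3 - <<'E'
from h import *
a=cv2.imread("pics/s14.png"); cv2.imwrite("pics/c7.png",np.hstack([cv2.resize(a[155:225,310:360],(400,560),interpolation=cv2.INTER_CUBIC),cv2.resize(a[160:265,250:325],(400,560),interpolation=cv2.INTER_CUBIC)]))
E
```

```text
lean,foot,top [0.0379 0.6118 0.6095] sd [0.0113 0.0004 0.0002]
TCP a,b,z 0.5945 -0.1076 0.1264 F a,b,z -15.3 1.6 38.3 [1.15 3.71 0.09] [-3.1293e+00  2.6630e-01 -1.8000e-03] 20.7
now slope 0.0066 at188 313.99 res 0.02 [313.9, 313.9, 314.0, 314.0, 314.0, 314.0, 314.0, 314.0, 314.0, 314.0, 314.0]
```

View pics/c7.png

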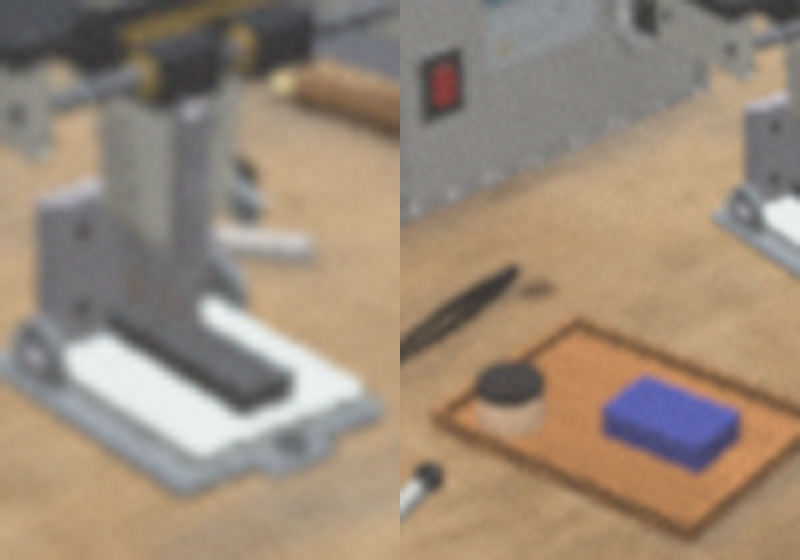

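The foot is in the middle of the base with its heel in the corner, the plate looks upright, and the wax and jar are in order. I'll ease the down force a little for margin, check, and hand in.

Emit:
carry_out(plan=[[0.06,-0.01,-0.26,0,0.5],[0.06,-0.01,-0.23,0,0.5],[0.06,-0.01,-0.23,0,0.5],[0.06,-0.01,-0.23,0,0.5],[0.06,-0.01,-0.23,0,0.5],[0.06,-0.01,-0.23,0,0.5]])

```text
clock: 21.6
position: [0.5682, -0.2053, 0.1265]
ee_rot: [-3.129, 0.266, -0.001]
force: [-12.6, 5.2, 31.6]
width: 0.105
```

```bash
python3 lean.py s15; python3 edge.py now | tail -1
```

```text
lean,foot,top [0.0445 0.6121 0.6094] sd [0.0143 0.0005 0.0004]
TCP a,b,z 0.5946 -0.1076 0.1265 F a,b,z -12.6 2.0 31.0 [0.93 3.06 0.06] [-3.1293e+00  2.6660e-01 -9.0000e-04] 21.85
now slope 0.0031 at188 313.98 res 0.03 [313.9, 313.9, 314.0, 314.0, 314.0, 314.0, 314.0, 314.0, 314.0, 314.0, 313.9]
```

```bash
python3 -c "
from cell import arm
print(arm.sign_off())"
```

```text
the job is handed in; nothing more can be done
None
```

The job is handed in at about 22 s of the 61 s allowed. The blue wax is in the tray, and the square is seated in the corner with the plate upright as far as I could measure.

- **Wax:** I gripped the large off-cut (it measured 34 mm across) and laid it in the tray, clear of the jar. The last pictures show it lying there with the jar in place.
- **Square:** I gripped it by the blade, set it in the middle of the base and slid it in, so only the square pushed the plate. The arm ended holding it with about 31 N down and 12 N towards the plate. The foot sat at base height and the tool was within about 0.002 rad of its pitch when I gripped the square.

**Disagreements and gaps in the checks:**
- **Plate angle:** The plate's outline in the scene camera turned by about 0.10 rad and then stopped changing under more push, which puts it within about 0.015 rad of upright. A noisier depth fit over the face still read about 0.04 rad of lean. I trusted the outline, because the heel had stopped at the measured corner position.
- **Over-push:** In the middle of the push the tool pitched about 0.008 rad forward. I levelled it afterwards, but the plate could be a few milliradians past upright, and I had no way to pull it back.
- **Wax pick-up force:** I saw an unexplained upward force of about 9 N when taking the wax. I lifted straight off, and the plate's lean showed no clear change afterwards.
- **Bystanders:** In the last crop the jar and tweezers look undisturbed. I did not check every other item on the bench.

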